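# Set up the reading stand: back plate, leg length, cam lever

### The arm

A 7-joint arm with a two-finger parallel gripper is mounted at the origin on a cart in front of the work surface, level with it; the furniture and walls round the work are solid. World frame = base frame: x ahead of the robot, y to its left, z up, the work surface at z = 0. Lengths are in m, angles in rad, forces in N, time in s.
With the tool pointing down it reaches from about 0.425 to 0.8 m from the base axis. Payload 8.3 kg.
Tool frame: the origin (TCP) lies between the finger pads; the fingertips stand 14 mm ahead of it and the grasp point (between the pads) lies 5 mm behind it; z points along the fingers, y is the line along which they close (so a half turn about z gives the same grasp; the last joint's range is limited). The gripper opens to 85 mm and grips with 20 to 120 N. Pads are 22 mm wide; open, the fingers measure 114 mm over their backs; the gripper's body (76 mm by 85 mm) begins 54 mm behind the grasp point. The pads swing forward as they close: fully open they stand 13 mm farther back than shut.
Start: joints at [1.243, 0.383, 0.016, 1.37, -0.006, 1.388, -0.046], TCP at [0.164, -0.603, 0.245] pointing down, gripper open.
Joint ranges: [-2.95, 2.95], [-0.25, 2.06], [-1.52, 1.56], [0.18, 2.33], [-1.44, 4.58], [0.02, 2.06], [-3.01, 3.01]. Speed limits (rad/s): [2.39, 2.39, 3.01, 3.01, 3.14, 3.14, 3.14].

### API

Orientations are given as a rotation vector (axis times angle).
In Python, from cell import robot, vision gives the robot as it stands. The module is installed in compiled form; this text tells all that it offers.
- The arm moves only by the tool send_rows, never from a script. Its argument "deltas" is a list of rows, each a list of 5 numbers: the finger opening in mm, from 0 to 85.4, then the shift along the tool's x, y, z in units of 50 mm (1.0 is 50 mm), then the turn about the tool's z in units of 8 degrees (1.0 is 8 degrees). A call has 1 to 20 rows; each row is the pose to reach, as a shift and turn from the pose commanded when the call began, along the tool's axes at that moment; what a row does not reach only later rows make up. A row lasts 1/10 s, in which the tool goes at most 50 mm and 8.59 degrees, less where a joint would pass 70% of its speed; a pose out of reach is approached as far as the arm can. A call with a gripper value outside its range is refused whole. The fingers move at their own pace and stop on an object; "grip_force" is the grip in N (left out, the last holds). Time passes only in rows, so rows that repeat a pose let the fingers close. It gives the time, the measured TCP pose, the force, the opening and the grip force at its end, in the units of the state.
- robot.read_state(): the state, without advancing time (a new reading comes with each control period).
- vision.capture(name): name is "side" or "top" or "wrist"; returns a dict with "img" (480x640x3 uint8, blue, green, red), "fov_y" (degrees; the focal length in pixels is half the picture's height over the tangent of half this angle, whatever the lens; pixels are square), "cx", "cy" (the principal point, pixels), "extrinsics" (4x4, takes a point from camera to world coordinates). Camera axes: x right, y up, looking along -z (the intrinsics and any distortion apply to the point x, -y, -z); pixel columns grow to the right and rows downward; lengths in m; the calibration is good to about 2 mm. A picture is of the moment at which its call begins. There is no depth.
- robot.job_done(): hands the job in; it is judged then, once.
The state is a dict: "time": time; "joint_positions": joint angles; "qvel": joint speeds; "joint_torque": joint torques, N m; "tcp_pos": TCP position; "tool_rot": TCP orientation; "wrist_force": force on the tool from outside, world axes, zero at the start; "ft_torque": the same for the moment, N m; "width": opening from 0.0 (shut) to 1.0 (fully open); "gripper_force": force on a finger pad.
Only numpy, scipy, OpenCV 4.12 (cv2) and the standard library are available. Lean on these libraries where they do the work, as an engineer would, in place of code of your own. Each camera call takes 0.05 s, during which the arm holds its last target. There are 200 camera calls.

### The job

Set up the reading stand on the desk: take the back plate out of its rack and slide it edgewise down into the slot at the rear of the stand, fully home and upright. Then draw the spring-loaded front leg out until its brass pointer stands at the red mark and, holding it there all the while, slide the red cam lever along the cross-bar to its closed end. Finish still holding the leg at the mark, since its return spring would pull it back in, and leave the other things on the desk where they are.

Things in the scene. Friction and masses are not known exactly. Their poses are not given: they have to be found in the camera images.
- plate_mid (a point): Back plate, loose, 0.15 kg: a flat aluminium plate with a cork strip along its top edge, 8 mm thick (x), 120 mm wide (y), 110 mm tall (z); this point is its very centre, 55 mm above its lower edge. It starts upright on its long edge in the rack's slot and can be gripped across its thickness at the free top edge, then lifted straight out.
- rack: Dark wooden storage rack, fixed, 70 mm (x) by 150 mm (y) by 30 mm tall, with one slot along its y axis, 20 mm deep, 11 mm by 126 mm, in which the plate starts. Origin: centre of its underside; x axis across the slot.
- stand: Reading stand, fixed: wooden board 290 mm (x) by 224 mm (y), 12 mm thick, with a brass guide collar for the leg near the middle (top 28 mm above the desk), a slot block at the rear and a scale by its -y edge. Origin: on the desk, near the board's middle. Axes: x from the front leg to the rear slot (away from the robot at yaw 0), y along slot and cross-bar (to the left), z up.
- slot_mouth (a point): Centre of the mouth of the slot at the rear of the stand, on the top face of its wooden slot block, 48 mm above the desk; axes as the stand's. The slot is 10.6 mm (x) by 126 mm (y) and 31 mm deep, with a 4 mm chamfer all round its mouth; the seated plate's centre stands 24 mm above this point.
- leg: Sliding front leg of the stand: a steel bar in the guide collar that carries an upright cross-bar. Origin: on the desk, straight under the middle of the cross-bar; axes as the stand's. It starts fully in and slides along x only: drawn toward -x it lengthens, by up to 85 mm. A spring always pulls it back toward +x, with about 3 N fully in and 4 to 6 N at the mark; the cam does not take over that load.
- bar_mid (a point): Middle of the leg's cross-bar, light wood, upright: 12 mm thick (x), 160 mm long (y), from 26 to 64 mm above the desk; this point is 45 mm above it. Clear of other parts from 75 mm on the -y side of its middle to the cam. Fingers that loosely straddle it, one before and one behind, tips 30 mm or more above the desk, can draw the leg with the rear finger and still slide along the bar.
- pointer (a point): Tip of the brass pointer at the -y end of the cross-bar, 94 mm from its middle, 14.5 mm above the desk; it moves with the leg and lies at the same x as the middle of the cross-bar's thickness.
- mark_line (a point): Red mark, a line 3 mm wide across the aluminium scale on the stand's board, beside the pointer, fixed; 35 to 65 mm toward -x from where the pointer starts. The leg is at its length when the pointer is beside it, i.e. at the same x in the stand's axes.
- cam_mid (a point): Middle of the cam slide: a dark steel saddle over the +y half of the cross-bar with a red lever on top, 46 mm (x) by 24 mm (y), from 27 to 77 mm above the desk; this point is 47 mm above the desk on the cross-bar's centre line. It rides with the leg and slides along the cross-bar.
- cam (a joint): Position of the cam slide along the cross-bar in m: 0 to 0.006 at the start (open, near the middle), 0.030 closed, at its stop beside the brass end piece; grows toward +y. At 0 its middle is 25 mm from the middle of the cross-bar, at 0.030 it is 55 mm. It takes about 3 N to push and stays where it is left.
- ink_bottle: Dark blue square ink bottle with a black cap, 50x50x60 mm, loose; a bystander. Origin: centre of its underside.
- tumbler_a: Clear glass tumbler, 82 mm wide, 94 mm tall, loose; a bystander. Origin: centre of its underside.
- stamp_box: Burr walnut box with a lid, 112x154x57 mm, loose; a bystander. Origin: centre of its underside.
Mind the look-alikes: they are no part of the job. Of the things that look like the part that bears plate_mid, the largest one is meant.

How it is judged:
On the way, in this order (a step that is already met when the one before it is completed fails the run):
1. the back plate stands fully home in the stand's slot (x of plate_mid in the frame of slot_mouth between -0.01 and 0.01 m and y of plate_mid in the frame of slot_mouth between -0.008 and 0.008 m and z of plate_mid in the frame of slot_mouth below 0.029 m and angle between the z axis of plate_mid and the z axis of slot_mouth, either way round below 0.15 rad and angle between the x axis of plate_mid and the x axis of slot_mouth, either way round below 0.15 rad), for 0.2 s.
2. the leg is held with its pointer at the red mark (within 5 mm), the cam still open (less than 10 mm along) (x of pointer in the frame of mark_line between -0.005 and 0.005 m and value of joint cam below 0.01 m and contact force between the fingers and leg above 1 N), for 0.2 s.
At the end, for the whole second after the job is handed in: The plate is home in the slot (centre no more than 29 mm above the slot's mouth, within 10 mm across and 8 mm along it, upright and in line within 0.15 rad); the pointer is within 5 mm of the mark; the cam is closed (beyond 26 mm of its 30 mm); the fingers still bear on the leg with more than 1 N (all of step 1 and x of pointer in the frame of mark_line between -0.005 and 0.005 m and value of joint cam above 0.026 m and contact force between the fingers and leg above 1 N); the arm keeps its last pose, push and grip.
It fails at once if the cam is slid (beyond 12 mm) while the leg is more than 8 mm from the mark (value of joint cam above 0.012 m and (x of pointer in the frame of mark_line above 0.008 m or x of pointer in the frame of mark_line below -0.008 m)).
It fails at once if a bystander (ink bottle, tumbler or stamp box) is moved more than 30 mm (distance of any of ink_bottle, tumbler_a, stamp_box from where it was at the start of the episode above 0.03 m).
It also fails if it takes over 58 s, if anything falls off the work surface, if the arm or the gripper's body presses on something with over 40 N, if the wrist force passes 120 N, or if a joint passes its speed limit or range.

## Working session

There is one attempt and no reset: what is moved stays moved. The work goes in short steps, Python scripts to look and compute and a tool call to move; the robot and the scene stay as the last step left them, time stands still between calls to the robot, and variables do not carry over. Pictures are saved under pics/ and viewed, at most 12 in all, crops included, and the job is handed in when it is done.

Besides the shell and the picture viewer there is one more tool, called as a command line: name --pt "numbers of a row" for each row, then --argument value for the rest. send_rows: Moves the arm, as the interface text tells. Its arguments: {"type":"object","properties":{"deltas":{"type":"array","items":{"type":"array","items":{"type":"number"}}},"grip_force":{"type":"number"}},"required":["deltas"]}

```bash
mkdir -p pics; cat > h.py <<'E'
import numpy as np, cv2
from cell import robot, vision
def cap(n,f=None):
    c=vision.capture(n)
    if f: cv2.imwrite('pics/'+f,c['img']); np.savez('pics/'+f+'.npz',**{k:c[k] for k in('fov_y','cx','cy','extrinsics')})
    return c
def ray(c,u,v):
    f=240/np.tan(np.radians(float(c['fov_y']))/2);E=np.array(c['extrinsics'])
    d=E[:3,:3]@np.array([(u-c['cx'])/f,-(v-c['cy'])/f,-1]);return E[:3,3],d
def at(c,u,v,z):
    o,d=ray(c,u,v);return o+d*(z-o[2])/d[2]
def proj(c,p):
    f=240/np.tan(np.radians(float(c['fov_y']))/2);E=np.array(c['extrinsics'])
    q=E[:3,:3].T@(np.array(p)-E[:3,3]);return c['cx']+f*q[0]/-q[2],c['cy']+f*q[1]/q[2]
E
python3 - <<'E'
from h import *
for n in('top','side'):
    c=cap(n,n+'0.png'); print(n,c.keys(),c['fov_y'],c['cx'],c['cy'],np.round(c['extrinsics'],3).tolist())
s=robot.read_state();print(s)
E
```

```text
top dict_keys(['img', 'fov_y', 'cx', 'cy', 'extrinsics']) 45.38228005651047 327.2573183287899 235.5513357150741 [[0.023, 0.986, -0.163, 0.299], [-1.0, 0.022, -0.007, -0.053], [-0.003, 0.163, 0.987, 1.358], [0.0, 0.0, 0.0, 1.0]]
side dict_keys(['img', 'fov_y', 'cx', 'cy', 'extrinsics']) 45.35828827233958 326.47810509870857 235.3596525842672 [[0.995, 0.06, -0.085, 0.402], [-0.104, 0.62, -0.778, -1.247], [0.006, 0.782, 0.623, 1.036], [0.0, 0.0, 0.0, 1.0]]
{'time': 0.1, 'joint_positions': array([ 1.24309391,  0.38417291,  0.01635115,  1.37104007, -0.0062978 ,
        1.38820225, -0.04649746]), 'qvel': array([-0.00063649, -0.00134816,  0.00048957, -0.00376475,  0.00103564,
        0.00060601,  0.00011713]), 'joint_torque': array([ 3.03758949e-03, -6.29133654e+01,  8.47379621e-01, -3.72756994e+01,
        1.67499098e-02,  1.05321844e-02,  1.08099360e-05]), 'tcp_pos': array([ 0.163512  , -0.60278961,  0.24437099]), 'tool_rot': array([-3.11233813e+00, -4.14642503e-01,  3.97977161e-04]), 'wrist_force': array([-0.03527831, -0.1626273 , -0.71076392]), 'ft_torque': array([-0.01061047,  0.02044687, -0.00893196]), 'gripper_force': 0.0, 'width': 0.9998348068930756}
```

View pics/top0.png

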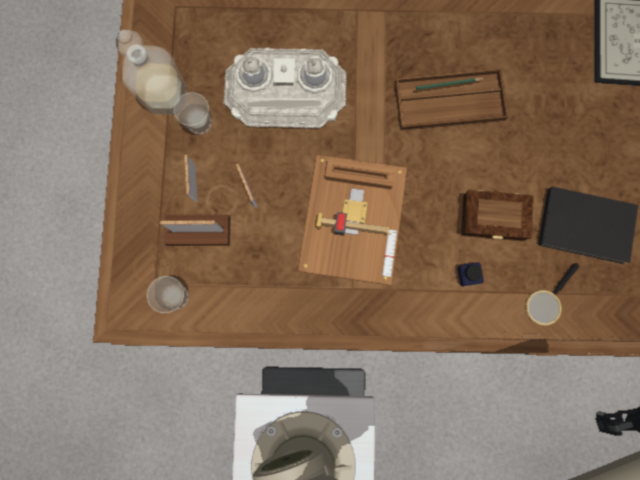

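View pics/side0.png

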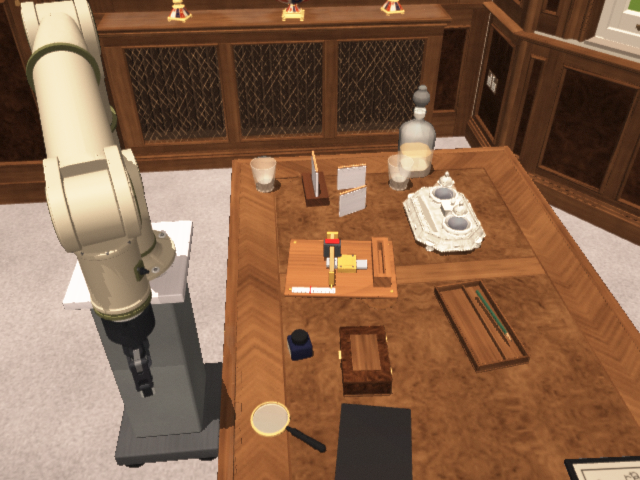

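Plate candidates in the top view are (193,227) in the rack, (190,178) lying or standing loose, and (245,185) loose. The one in the rack is the largest and sits in the dark rack, so it fits. I'll confirm it in an enlarged crop.

```bash
python3 - <<'E'
from h import *
i=cv2.imread('pics/top0.png')
a=cv2.resize(i[150:290,157:240],None,fx=4,fy=4,interpolation=cv2.INTER_CUBIC)
b=cv2.resize(i[150:290,295:410],None,fx=4,fy=4,interpolation=cv2.INTER_CUBIC)
o=np.hstack([a,b])
cv2.imwrite('pics/c1.png',o);print(o.shape)
i=cv2.imread('pics/side0.png')
cv2.imwrite('pics/c2.png',cv2.resize(i[150:300,280:400],None,fx=4,fy=4,interpolation=cv2.INTER_CUBIC))
E
```

```text
(560, 792, 3)
```

View pics/c1.png

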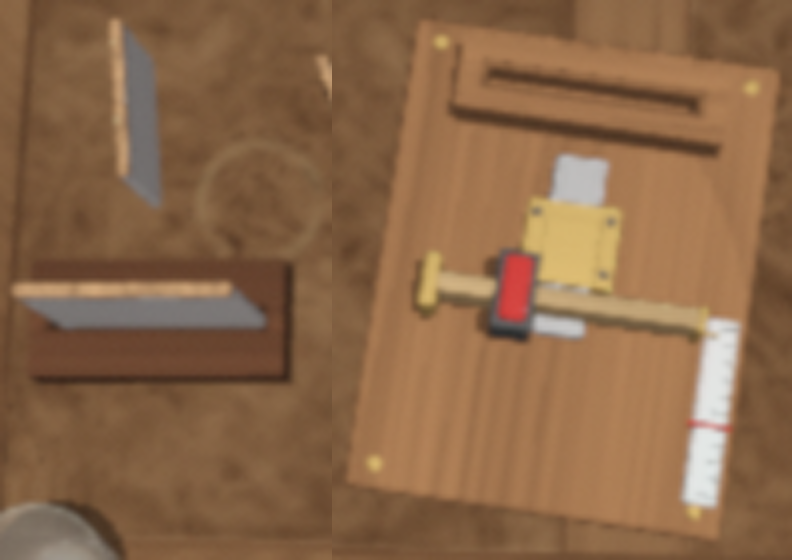

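View pics/c2.png

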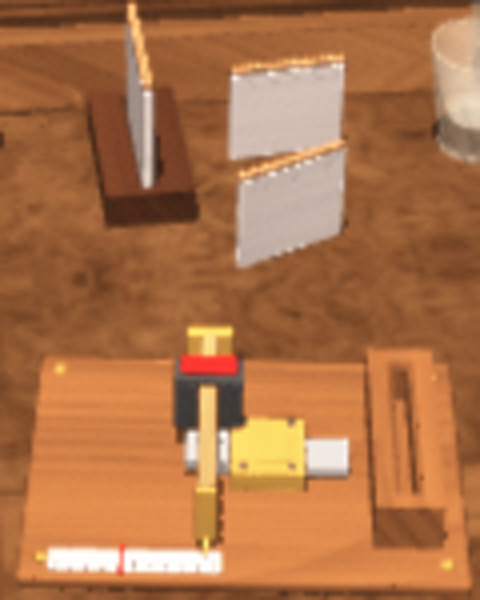

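```bash
python3 - <<'E'
from h import *
c=dict(np.load('pics/top0.png.npz')); s=dict(np.load('pics/side0.png.npz'))
A=lambda x,y,z: at(c,157+(x+.5)/4-.5,150+(y+.5)/4-.5,z)
B=lambda x,y,z: at(c,295+(x-332+.5)/4-.5,150+(y+.5)/4-.5,z)
S=lambda x,y,z: at(s,280+(x+.5)/4-.5,150+(y+.5)/4-.5,z)
def pr(n,P):
    P=np.array(P);d=P[1]-P[0];print(n,np.round(P,4).tolist(),'mid',np.round(P.mean(0),4),'len',np.linalg.norm(d).round(4),'ang',np.degrees(np.arctan2(d[1],d[0])).round(2))
pr('rack',[A(35,262,.03),A(288,378,.03)]);pr('rackedge',[A(288,262,.03),A(35,262,.03)]);
pr('plate top',[A(232,289,.12),A(14,290,.12)])
pr('plate side',[S(149,80,.12),S(131,8,.12)])
pr('slot top',[B(703,103,.048),B(486,72,.048)])
pr('slot side',[S(412,493,.048),S(399,365,.048)])
pr('board diag1',[B(425,20,.012),B(718,538,.012)]);pr('diag2',[B(780,70,.012),B(347,483,.012)])
pr('rear edge',[B(780,70,.012),B(425,20,.012)]);pr('side edge',[B(718,538,.012),B(780,70,.012)])
pr('bar top',[B(706,320,.064),B(438,283,.064)])
pr('cam',[B(535,295,.077),B(492,290,.077)])
pr('mark',[B(732,428,.013),B(690,424,.013)])
pr('mark side',[S(121,572,.013),S(122,545,.013)])
pr('pointer side',[S(206,550,.0145),S(206,540,.0145)])
E
```

```text
rack [[0.5585, 0.3393, 0.03], [0.4928, 0.1864, 0.03]] mid [0.5257 0.2629 0.03  ] len 0.1664 ang -113.28
rackedge [[0.5619, 0.19, 0.03], [0.5585, 0.3393, 0.03]] mid [0.5602 0.2647 0.03  ] len 0.1494 ang 91.29
plate top [[0.5283, 0.2035, 0.12], [0.525, 0.3232, 0.12]] mid [0.5267 0.2633 0.12  ] len 0.1197 ang 91.56
plate side [[0.5303, 0.2123, 0.12], [0.5258, 0.3188, 0.12]] mid [0.5281 0.2655 0.12  ] len 0.1066 ang 92.38
slot top [[0.662, -0.182, 0.048], [0.678, -0.054, 0.048]] mid [ 0.67  -0.118  0.048] len 0.129 ang 82.87
slot side [[0.6626, -0.1809, 0.048], [0.6771, -0.0522, 0.048]] mid [ 0.6698 -0.1165  0.048 ] len 0.1296 ang 83.58
board diag1 [[0.7203, -0.0163, 0.012], [0.4094, -0.1959, 0.012]] mid [ 0.5648 -0.1061  0.012 ] len 0.3591 ang -149.98
diag2 [[0.6936, -0.2321, 0.012], [0.4367, 0.0223, 0.012]] mid [ 0.5652 -0.1049  0.012 ] len 0.3616 ang 135.28
rear edge [[0.6936, -0.2321, 0.012], [0.7203, -0.0163, 0.012]] mid [ 0.707  -0.1242  0.012 ] len 0.2174 ang 82.96
side edge [[0.4094, -0.1959, 0.012], [0.6936, -0.2321, 0.012]] mid [ 0.5515 -0.214   0.012 ] len 0.2866 ang -7.24
bar top [[0.5296, -0.1829, 0.064], [0.5477, -0.0292, 0.064]] mid [ 0.5386 -0.106   0.064 ] len 0.1548 ang 83.29
cam [[0.5395, -0.0846, 0.077], [0.5418, -0.0601, 0.077]] mid [ 0.5406 -0.0724  0.077 ] len 0.0246 ang 84.54
mark [[0.4743, -0.2038, 0.013], [0.4762, -0.179, 0.013]] mid [ 0.4753 -0.1914  0.013 ] len 0.0248 ang 85.81
mark side [[0.4744, -0.1985, 0.013], [0.4771, -0.1739, 0.013]] mid [ 0.4758 -0.1862  0.013 ] len 0.0248 ang 83.85
pointer side [[0.5302, -0.1853, 0.0145], [0.5312, -0.1761, 0.0145]] mid [ 0.5307 -0.1807  0.0145] len 0.0093 ang 83.68
```

```bash
cat >> h.py <<'E'
from scipy.spatial.transform import Rotation as Ro
def conv(targets):
    s=robot.read_state();R=Ro.from_rotvec(s['tool_rot']).as_matrix();a0=np.degrees(np.arctan2(R[1,0],R[0,0]))
    print('t',s['time'],'tcp',s['tcp_pos'].round(4),'a',a0.round(2),'z',R[:,2].round(3),'F',np.round(s['wrist_force'],1),'w',round(s['width'],3),'g',s['gripper_force'],'q',s['joint_positions'].round(2))
    for x,y,z,a in targets:
        d=R.T@(np.array([x,y,z])-s['tcp_pos'])/.05
        print(np.round(d,3).tolist(),round(-(a-a0)/8,3))
E
python3 - <<'E'
from h import *
c=dict(np.load('pics/top0.png.npz'))
print(at(c,168,293,.06),at(c,193,112,.05),at(c,471,273,.05))
conv([(.40,-.45,.26,40),(.52,-.2,.26,65),(.55,0,.26,91.5),(.527,.264,.20,91.5),(.527,.264,.103,91.5)])
E
```

```text
[0.37392042 0.3121456  0.06      ] [0.80774102 0.28459658 0.05      ] [ 0.4358036 -0.3739879  0.05     ]
t 0.1 tcp [ 0.1635 -0.6028  0.2444] a 15.18 z [-0.     0.002 -1.   ] F [-0.  -0.2 -0.7] w 1.0 g 0.0 q [ 1.24  0.38  0.02  1.37 -0.01  1.39 -0.05]
[5.365, -1.711, -0.31] -3.103
[8.99, -5.909, -0.302] -6.228
[10.616, -9.612, -0.296] -9.54
[11.555, -14.826, 0.913] -9.54
[11.555, -14.823, 2.853] -9.54
```

send_rows --pt "85 0.7 -0.2 -0.3 -0.4" --pt "85 1.5 -0.5 -0.3 -0.9" --pt "85 2.3 -0.7 -0.3 -1.3" --pt "85 3.0 -1.0 -0.3 -1.8" --pt "85 3.8 -1.2 -0.3 -2.2" --pt "85 4.6 -1.5 -0.3 -2.7" --pt "85 5.3 -1.8 -0.3 -3.1" --pt "85 6.0 -2.5 -0.3 -3.6" --pt "85 6.6 -3.2 -0.3 -4.2" --pt "85 7.2 -3.9 -0.3 -4.7" --pt "85 7.8 -4.6 -0.3 -5.2" --pt "85 8.4 -5.3 -0.3 -5.7" --pt "85 9.0 -5.9 -0.3 -6.2" --pt "85 9.3 -6.6 -0.3 -6.9" --pt "85 9.6 -7.3 -0.3 -7.6" --pt "85 9.9 -8.1 -0.3 -8.2" --pt "85 10.2 -8.8 -0.3 -8.9" --pt "85 10.6 -9.6 -0.3 -9.54" --pt "85 10.6 -9.6 -0.3 -9.54" --pt "85 10.6 -9.6 -0.3 -9.54" --grip_force 40

```text
time: 2.1
tcp_pos: [0.5493, 0.0002, 0.26]
tool_rot: [-2.189, -2.253, 0.0]
wrist_force: [-0.3, -0.4, 0.0]
width: 0.998
gripper_force: 0.0
```

```bash
python3 - <<'E'
from h import *
conv([(.527,.264,.20,91.5),(.527,.264,.103,91.5)])
E
```

```text
t 2.1 tcp [5.493e-01 2.000e-04 2.600e-01] a 91.65 z [-0.001  0.    -1.   ] F [-0.3 -0.4  0. ] w 0.998 g 0.0 q [ 0.41  0.26 -0.57  1.54  0.14  1.39 -0.14]
[5.286, -0.293, 1.201] 0.018
[5.286, -0.291, 3.141] 0.018
```

send_rows --pt "85 0.6 0 0.1 0" --pt "85 1.3 -0.1 0.3 0" --pt "85 2.0 -0.1 0.5 0" --pt "85 2.7 -0.2 0.7 0" --pt "85 3.4 -0.2 0.9 0" --pt "85 4.1 -0.2 1.1 0" --pt "85 4.7 -0.3 1.2 0" --pt "85 5.28 -0.29 1.2 0" --pt "85 5.28 -0.29 1.2 0" --pt "85 5.28 -0.29 1.2 0"

```text
time: 3.1
tcp_pos: [0.5285, 0.2613, 0.1998]
tool_rot: [2.193, 2.249, -0.002]
wrist_force: [0.6, -0.8, -0.8]
width: 0.998
gripper_force: 0.0
```

```bash
python3 - <<'E'
from h import *
c=cap('wrist','w1.png')
conv([(.527,.264,.103,91.5)])
for p in [(.5267-.0016*0,.2040,.12),(.525,.3235,.12)]: print(proj(c,p))
print(np.round(c['extrinsics'],3))
E
```

```text
t 3.15 tcp [0.5289 0.2604 0.1999] a 91.35 z [-0.    -0.001 -1.   ] F [-0.8 -1.1 -0.2] w 0.995 g 0.0 q [-0.    0.41 -0.67  1.52  0.26  1.31 -0.68]
[0.075, -0.035, 1.939] -0.019
(np.float64(322.0251320320233), np.float64(335.8171795341002))
(np.float64(323.6861428244957), np.float64(165.66112055360207))
[[ 1.    -0.026 -0.006  0.527]
 [ 0.026  0.956  0.292  0.336]
 [-0.002 -0.292  0.957  0.329]
 [ 0.     0.     0.     1.   ]]
```

View pics/w1.png

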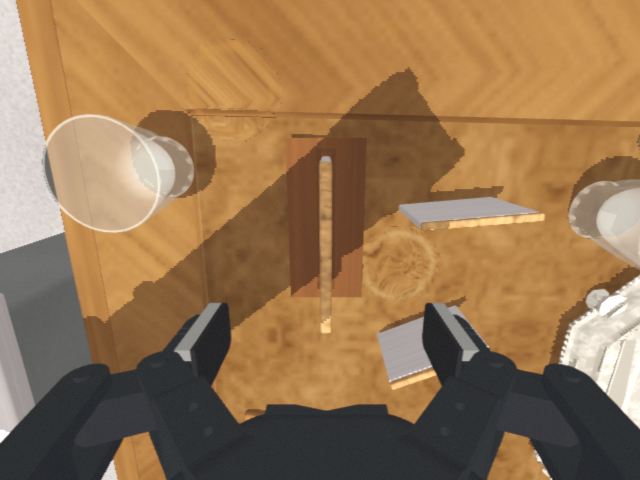

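```bash
python3 - <<'E'
from h import *
c=dict(np.load('pics/w1.png.npz'))
print(at(c,326,333,.12),at(c,326,160,.12))
conv([(.528,.265,.103,91.2)])
E
```

```text
[0.52950505 0.20638846 0.12      ] [0.5263357  0.32691509 0.12      ]
t 3.15 tcp [0.5289 0.2604 0.1999] a 91.35 z [-0.    -0.001 -1.   ] F [-0.8 -1.1 -0.2] w 0.995 g 0.0 q [-0.    0.41 -0.67  1.52  0.26  1.31 -0.68]
[0.094, -0.014, 1.939] 0.019
```

send_rows --pt "85 0.04 0.01 0.3 0" --pt "85 0.04 0.01 0.7 0" --pt "85 0.04 0.01 1.1 0" --pt "85 0.04 0.01 1.5 0" --pt "85 0.04 0.01 1.8 0" --pt "85 0.04 0.01 1.94 0" --pt "85 0.04 0.01 1.94 0" --pt "0 0.04 0.01 1.94 0" --pt "0 0.04 0.01 1.94 0" --pt "0 0.04 0.01 1.94 0" --pt "0 0.04 0.01 1.94 0" --pt "0 0.04 0.01 1.94 0" --pt "0 0.04 0.01 1.94 0" --pt "0 0.04 0.01 1.94 0" --pt "0 0.04 0.01 1.94 0" --grip_force 60

```text
time: 4.65
tcp_pos: [0.5287, 0.2646, 0.1037]
tool_rot: [2.192, 2.25, 0.001]
wrist_force: [-0.3, -0.4, 4.1]
width: 0.087
gripper_force: 59.2
```

```bash
python3 - <<'E'
from h import *
conv([])
E
```

```text
t 4.65 tcp [0.5287 0.2646 0.1037] a 91.5 z [ 0.001  0.    -1.   ] F [-0.3 -0.4  4.1] w 0.087 g 59.249982833862305 q [-0.03  0.5  -0.65  1.63  0.33  1.12 -0.73]
```

send_rows --pt "0 0 0 -0.2 0" --pt "0 0 0 -0.5 0" --pt "0 0 0 -0.9 0" --pt "0 0 0 -1.3 0" --pt "0 0 0 -1.7 0" --pt "0 0 0 -2.1 0" --pt "0 0 0 -2.2 0" --pt "0 0 0 -2.2 0"

```text
time: 5.45
tcp_pos: [0.5289, 0.2647, 0.2146]
tool_rot: [2.192, 2.25, 0.003]
wrist_force: [0.8, 0.3, -1.4]
width: 0.084
gripper_force: 58.6
```

```bash
python3 - <<'E'
from h import *
conv([(.670,-.118,.20,83.1)])
c=cap('wrist','w2.png'); print(0)
E
```

```text
t 5.45 tcp [0.5289 0.2647 0.2146] a 91.49 z [ 0.002  0.001 -1.   ] F [ 0.8  0.3 -1.4] w 0.084 g 58.632128834724426 q [-0.01  0.4  -0.68  1.49  0.26  1.33 -0.68]
[-7.724, 2.62, 0.291] 1.049
0
```

send_rows --pt "0 -0.3 0.1 0 0" --pt "0 -0.8 0.3 0 0.1" --pt "0 -1.4 0.5 0 0.2" --pt "0 -2.0 0.7 0 0.3" --pt "0 -2.6 0.9 0 0.4" --pt "0 -3.2 1.1 0 0.5" --pt "0 -3.8 1.3 0 0.6" --pt "0 -4.4 1.5 0 0.7" --pt "0 -5.0 1.7 0.1 0.8" --pt "0 -5.6 1.9 0.1 0.9" --pt "0 -6.2 2.1 0.2 1.0" --pt "0 -6.8 2.3 0.2 1.05" --pt "0 -7.3 2.5 0.3 1.05" --pt "0 -7.6 2.6 0.3 1.05" --pt "0 -7.72 2.62 0.3 1.05" --pt "0 -7.72 2.62 0.3 1.05" --pt "0 -7.72 2.62 0.3 1.05"

```text
time: 7.2
tcp_pos: [0.6694, -0.1163, 0.1985]
tool_rot: [-2.348, -2.085, -0.001]
wrist_force: [0.1, 0.5, -1.6]
width: 0.083
gripper_force: 58.5
```

```bash
python3 - <<'E'
from h import *
c=cap('wrist','w2.png');t=cap('top','t2.png');s=cap('side','s2.png')
conv([])
p=robot.read_state()['tcp_pos']
# wrist view full-size plus info
for n,cc in(('w',c),('t',t),('s',s)): print(n,[np.round(proj(cc,q)).tolist() for q in ((.670,-.117,.048),p)])
a=s['img'][160:310,285:405];a=cv2.resize(a,None,fx=3,fy=4)[:450]
a=cv2.resize(s['img'][150:310,285:405],None,fx=3,fy=3,interpolation=cv2.INTER_CUBIC)
b=cv2.resize(c['img'][60:420,120:560],None,fx=1,fy=1)
o=np.zeros((480,800,3),np.uint8);o[:480,:360]=a;o[:360,360:800]=b
cv2.imwrite('pics/c3.png',o)
E
```

```text
t 7.35 tcp [ 0.6696 -0.1163  0.1988] a 83.23 z [ 0.001  0.001 -1.   ] F [-0.1  1.1 -1.5] w 0.083 g 58.51485997438431 q [ 0.44  0.57 -0.49  1.25  0.26  1.38 -0.16]
w [[327.0, 235.0], [327.0, 322.0]]
t [[360.0, 171.0], [363.0, 152.0]]
s [[381.0, 256.0], [385.0, 210.0]]
```

View pics/c3.png

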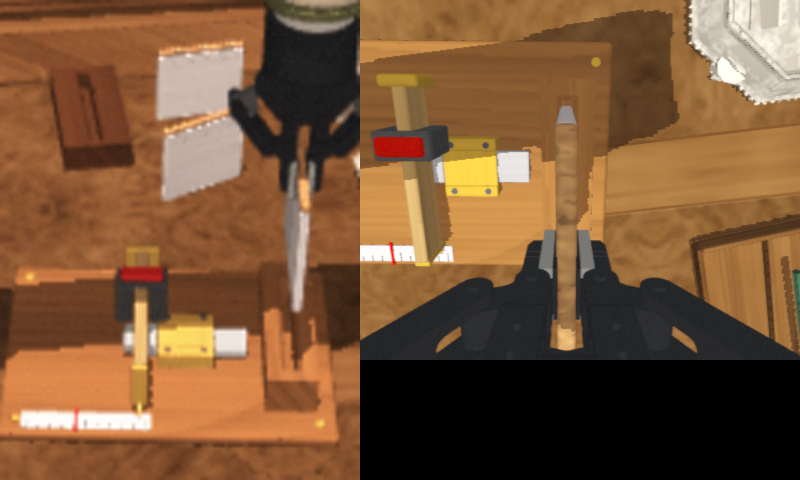

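```bash
python3 - <<'E'
from h import *
c=dict(np.load('pics/w2.png.npz'))
W=lambda x,y,z: at(c,x-240,y+60,z).round(4)
print('far top',W(566,122.5,.215),'near top',W(566,348,.215),'far bottom',W(566,106,.105))
print('exp slot far end',np.add(proj(c,(.6776,-.054,.048)),(240,-60)),'near',np.add(proj(c,(.6624,-.180,.048)),(240,-60)))
# pointer / mark / bar from wrist
print('mark',W(391,253,.013),'ptr',W(425,262,.0145),'bar ends',W(402,85,.064),W(427,238,.064))
i=cv2.imread('pics/w2.png');cv2.imwrite('pics/c4.png',cv2.resize(i[140:200,290:400],None,fx=7,fy=7,interpolation=cv2.INTER_CUBIC))
E
```

```text
far top [ 0.6764 -0.0544  0.215 ] near top [ 0.6655 -0.1472  0.215 ] far bottom [ 0.6762 -0.0553  0.105 ]
exp slot far end [567.66455598 100.01849883] near [567.09065456 240.60031859]
mark [ 0.4731 -0.1898  0.013 ] ptr [ 0.5072 -0.2038  0.0145] bar ends [ 0.5532 -0.0275  0.064 ] [ 0.5416 -0.1554  0.064 ]
```

View pics/c4.png

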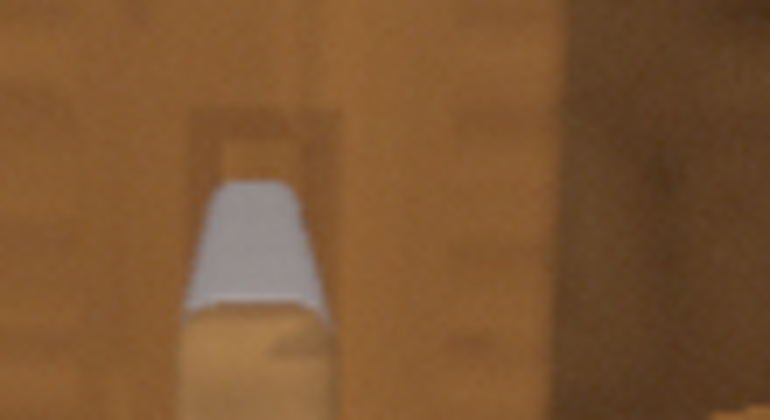

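```bash
python3 - <<'E'
from h import *
c=dict(np.load('pics/w2.png.npz'))
K=lambda x,y,z: at(c,290+(x+.5)/7-.5,140+(y+.5)/7-.5,z).round(4)
print('outer far centre',K(266,108,.048),'widths',K(190,108,.048),K(342,108,.048))
print('inner far',K(262,139,.044))
print('plate bottom far',K(254,181,.105),K(213,181,.105),K(295,181,.105),'top far',K(258,305,.215))
E
```

```text
outer far centre [ 0.678 -0.05   0.048] widths [ 0.6692 -0.049   0.048 ] [ 0.6868 -0.0511  0.048 ]
inner far [ 0.6771 -0.0536  0.044 ]
plate bottom far [ 0.6761 -0.0549  0.105 ] [ 0.6723 -0.0545  0.105 ] [ 0.6799 -0.0554  0.105 ] top far [ 0.6766 -0.0546  0.215 ]
```

send_rows --pt "0 -0.04 0.02 0.2 0" --pt "0 -0.04 0.02 0.5 0" --pt "0 -0.04 0.02 0.8 0" --pt "0 -0.04 0.02 1.0 0" --pt "0 -0.04 0.02 1.1 0" --pt "0 -0.04 0.02 1.2 0" --pt "0 -0.04 0.02 1.3 0" --pt "0 -0.04 0.02 1.4 0" --pt "0 -0.04 0.02 1.4 0"

```text
time: 8.25
tcp_pos: [0.6701, -0.1202, 0.1276]
tool_rot: [-2.351, -2.083, 0.001]
wrist_force: [-0.5, -0.0, -2.0]
width: 0.083
gripper_force: 58.5
```

send_rows --pt "0 0.03 0 0 0" --pt "0 0.03 0 0.1 0" --pt "0 0.03 0 0.2 0" --pt "0 0.03 0 0.3 0" --pt "0 0.03 0 0.36 0" --pt "0 0.03 0 0.36 0" --pt "0 0.03 0 0.36 0"

```text
time: 8.95
tcp_pos: [0.6708, -0.1187, 0.1108]
tool_rot: [2.351, 2.083, 0.001]
wrist_force: [-1.4, 1.2, 3.0]
width: 0.081
gripper_force: 59.4
```

send_rows --pt "0 0 0 0.05 0" --pt "0 0 0 0.08 0" --pt "0 0 0 0.08 0" --pt "0 0 0 0.08 0"

```text
time: 9.35
tcp_pos: [0.6714, -0.1188, 0.1107]
tool_rot: [2.349, 2.081, 0.003]
wrist_force: [-11.1, 0.8, 25.3]
width: 0.084
gripper_force: 62.9
```

send_rows --pt "0 0 0 -0.08 0" --pt "0 0 0 -0.08 0" --pt "85 0 0 -0.08 0" --pt "85 0 0 -0.08 0" --pt "85 0 0 -0.08 0" --pt "85 0 0 -0.08 0" --pt "85 0 0 -0.08 0" --pt "85 0 0 -0.5 0" --pt "85 0 0 -1.0 0" --pt "85 0 0 -1.5 0" --pt "85 0 0 -1.8 0" --pt "85 0 0 -1.8 0"

```text
time: 10.55
tcp_pos: [0.6718, -0.1187, 0.199]
tool_rot: [2.349, 2.081, 0.005]
wrist_force: [-0.0, -0.7, 0.1]
width: 0.994
gripper_force: 0.0
```

```bash
python3 - <<'E'
from h import *
c=cap('wrist','w3.png');t=cap('top','t3.png');s=cap('side','s3.png')
conv([])
for n,cc in(('w',c),('s',s)): print(n,[np.round(proj(cc,q)).tolist() for q in ((.670,-.117,.127),(.475,-.19,.013),(.53,-.199,.0145),(.54,-.105,.064))])
a=cv2.resize(s['img'][190:310,285:405],None,fx=3,fy=4,interpolation=cv2.INTER_CUBIC)
o=np.zeros((480,800,3),np.uint8);o[:,:360]=a;o[:400,360:]=c['img'][60:460,60:500]
cv2.imwrite('pics/c5.png',o)
E
```

```text
t 10.7 tcp [ 0.6699 -0.1187  0.1947] a 83.1 z [-0.002  0.    -1.   ] F [ 0.8 -0.1 -0.4] w 0.996 g 0.0 q [ 0.44  0.58 -0.49  1.25  0.27  1.38 -0.16]
w [[323.0, 263.0], [149.0, 311.0], [202.0, 314.0], [166.0, 241.0]]
s [[383.0, 233.0], [310.0, 290.0], [332.0, 291.0], [332.0, 252.0]]
```

View pics/c5.png

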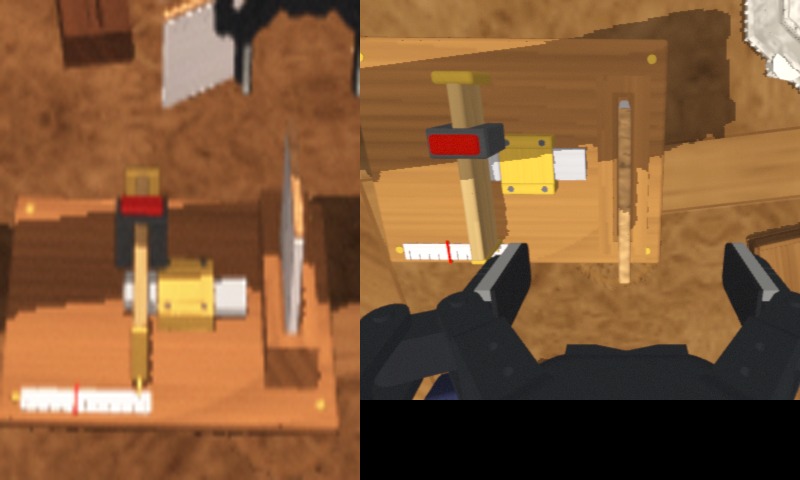

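```bash
python3 - <<'E'
from h import *
s=dict(np.load('pics/side0.png.npz'));c=dict(np.load('pics/w3.png.npz'))
S=lambda x,y,z: at(s,280+(x+.5)/4-.5,150+(y+.5)/4-.5,z).round(4)
M=np.array([.539,-.106,.064]);v=np.array([.12,.993,0]);u=np.array([.993,-.12,0])
f=lambda p:(np.round([(p-M)@u,(p-M)@v],4))
print(f(S(207,400,.064)),f(S(206,480,.064)),'w',f(at(c,178-1,275,.064)),'mark',f(at(c,150,311,.013)),'side',f(S(121.5,558,.013)),'ptr side',f(S(206,550,.0145)))
print('cam -y face w',f(at(c,165,217,.077)))
b=M-.035*v; b[2]=.15; e=b.copy(); e[2]=.05
conv([(*b,83.1),(*e,83.1)])
E
```

```text
[0.     0.0108] [ 0.0001 -0.0679] w [ 0.0057 -0.029 ] mark [-0.0526 -0.0906] side [-0.0532 -0.0868] ptr side [ 0.0008 -0.0798]
cam -y face w [0.009  0.0244]
t 10.7 tcp [ 0.6699 -0.1187  0.1947] a 83.1 z [-0.002  0.    -1.   ] F [ 0.8 -0.1 -0.4] w 0.996 g 0.0 q [ 0.44  0.58 -0.49  1.25  0.27  1.38 -0.16]
[-0.762, -2.628, 0.9] -0.0
[-0.762, -2.624, 2.9] -0.0
```

send_rows --pt "85 -0.1 -0.3 0 0" --pt "85 -0.2 -0.8 0 0" --pt "85 -0.4 -1.3 0 0" --pt "85 -0.6 -1.8 0 0" --pt "85 -0.76 -2.3 0 0" --pt "40 -0.76 -2.63 0 0" --pt "40 -0.76 -2.63 0.3 0" --pt "40 -0.76 -2.63 0.6 0" --pt "40 -0.76 -2.63 0.9 0" --pt "40 -0.76 -2.63 0.9 0" --pt "40 -0.76 -2.63 0.9 0" --pt "40 -0.76 -2.63 0.9 0" --grip_force 40

```text
time: 11.9
tcp_pos: [0.5356, -0.1406, 0.1517]
tool_rot: [2.351, 2.084, 0.001]
wrist_force: [0.0, 0.2, 0.8]
width: 0.469
gripper_force: 0.0
```

```bash
python3 - <<'E'
from h import *
c=cap('wrist','w4.png');s=cap('side','s4.png')
conv([(.5348,-.1408,.05,83.1)])
for n,cc in(('w',c),('s',s)): print(n,[np.round(proj(cc,q)).tolist() for q in ((.475,-.19,.013),(.53,-.199,.0145),(.539,-.106,.064),(.5348,-.1408,.064))])
cv2.imwrite('pics/c6.png',c['img'])
E
```

```text
t 12.0 tcp [ 0.5358 -0.1406  0.152 ] a 83.1 z [ 0.001 -0.    -1.   ] F [ 0.3  0.5 -0.1] w 0.47 g 0.0 q [ 0.62  0.34 -0.52  1.68  0.18  1.17 -0.07]
[-0.006, -0.023, 2.04] 0.0
w [[265.0, 298.0], [328.0, 302.0], [325.0, 208.0], [325.0, 258.0]]
s [[310.0, 290.0], [332.0, 291.0], [331.0, 252.0], [331.0, 261.0]]
```

View pics/c6.png

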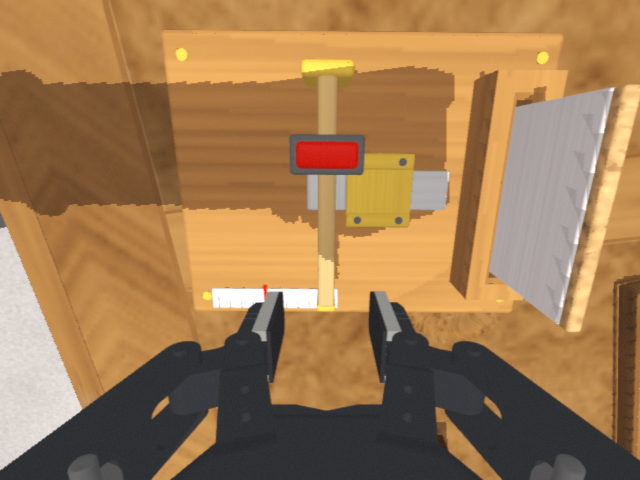

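send_rows --pt "40 0 0 0.3 0" --pt "40 0 0 0.7 0" --pt "40 0 0 1.1 0" --pt "40 0 0 1.5 0" --pt "40 0 0 1.8 0" --pt "40 0 0 2.0 0" --pt "40 0 0 2.0 0" --pt "24 0 0 2.0 0" --pt "24 0 0 2.0 0" --pt "24 0 0 2.0 0" --pt "24 0 0 2.0 0"

```text
time: 13.1
tcp_pos: [0.5358, -0.1408, 0.052]
tool_rot: [2.351, 2.083, 0.001]
wrist_force: [-0.3, -0.3, 0.5]
width: 0.279
gripper_force: 0.0
```

```bash
python3 - <<'E'
from h import *
conv([])
c=dict(np.load('pics/w4.png.npz'))
u=np.array([.993,-.12,0]);v=np.array([.12,.993,0])
for n,p in (('bar',at(c,327,258,.064)),('bar2',at(c,327.5,120,.064)),('mark',at(c,265,295,.013)),('ptr',at(c,326,310,.0145)),('camface',at(c,327,175,.077))): print(n,p.round(4),(p@u).round(4),(p@v).round(4))
p=robot.read_state()['tcp_pos'];print('tcp u,v',p@u,p@v)
E
```

```text
t 13.1 tcp [ 0.5358 -0.1408  0.052 ] a 83.09 z [ 0.001 -0.    -1.   ] F [-0.3 -0.3  0.5] w 0.279 g 0.0 q [ 0.59  0.46 -0.49  1.78  0.25  0.97 -0.12]
bar [ 0.5359 -0.1412  0.064 ] 0.5491 -0.0759
bar2 [ 0.5468 -0.0521  0.064 ] 0.5492 0.0138
mark [ 0.4751 -0.1867  0.013 ] 0.4942 -0.1284
ptr [ 0.5273 -0.207   0.0145] 0.5484 -0.1423
camface [ 0.5427 -0.084   0.077 ] 0.549 -0.0183
tcp u,v 0.5489291313248149 -0.07547593970201691
```

send_rows --pt "24 0 -0.1 0 0" --pt "24 0 -0.2 0 0" --pt "24 0 -0.3 0 0" --pt "24 0 -0.4 0 0" --pt "24 0 -0.5 0 0" --pt "24 0 -0.6 0 0" --pt "24 0 -0.7 0 0" --pt "24 0 -0.8 0 0" --pt "24 0 -0.9 0 0" --pt "24 0 -1.0 0 0" --pt "24 0 -1.1 0 0" --pt "24 0 -1.15 0 0" --pt "24 0 -1.18 0 0" --pt "24 0 -1.18 0 0" --pt "24 0 -1.18 0 0"

```text
time: 14.6
tcp_pos: [0.4771, -0.1331, 0.0516]
tool_rot: [2.35, 2.084, 0.001]
wrist_force: [5.2, 0.6, 0.3]
width: 0.284
gripper_force: 2.4
```

```bash
python3 - <<'E'
from h import *
c=cap('wrist','w5.png');s=cap('side','s5.png');t=cap('top','t5.png')
conv([])
p=robot.read_state()['tcp_pos'];print('tcp u,v',p@[.993,-.12,0],p@[.12,.993,0])
for n,cc in(('w',c),('s',s),('t',t)): print(n,[np.round(proj(cc,q)).tolist() for q in ((.475,-.19,.013),(.475,-.198,.0145))])
o=np.zeros((600,800,3),np.uint8)
o[:480,:400]=cv2.resize(s['img'][240:300,285:335],None,fx=8,fy=8,interpolation=cv2.INTER_CUBIC)
o[:600,400:]=cv2.resize(c['img'][230:480,200:367],(400,600),interpolation=cv2.INTER_CUBIC)
cv2.imwrite('pics/c7.png',o)
E
```

```text
t 14.75 tcp [ 0.4771 -0.1331  0.0516] a 83.12 z [ 0.001  0.    -1.   ] F [5.9 2.  1. ] w 0.277 g 2.3702839761972427 q [ 0.65  0.35 -0.51  1.93  0.21  0.92 -0.09]
tcp u,v 0.4897500796409662 -0.07496416281381356
w [[334.0, 373.0], [336.0, 386.0]]
s [[310.0, 290.0], [310.0, 292.0]]
t [[389.0, 256.0], [392.0, 256.0]]
```

View pics/c7.png

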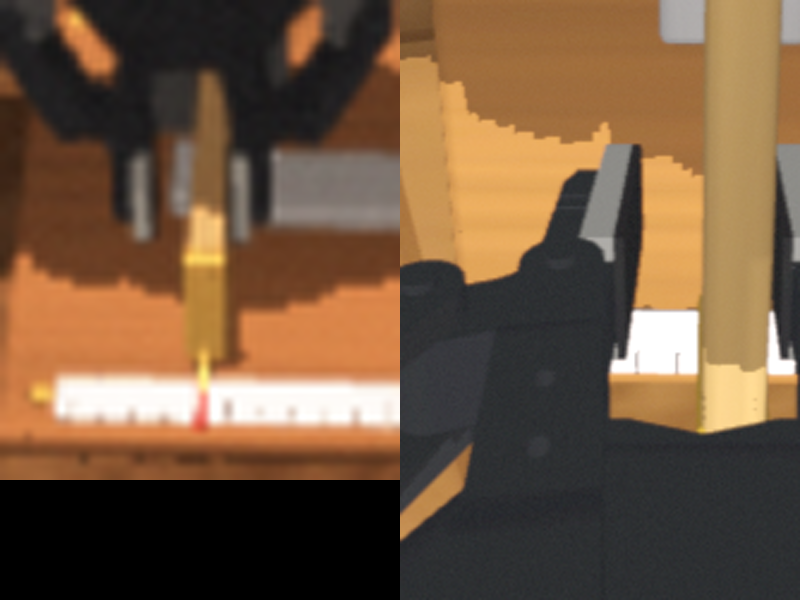

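Pointer tip (crop 204,390) is within about 0.5 mm of the red mark (201,410), held with 5–6 N. Next I'll slide the cam.

send_rows --pt "24 0 -0.01 0 0" --pt "24 0 -0.01 0 0" --pt "24 0 -0.01 0 0" --pt "24 0.1 -0.01 0 0" --pt "24 0.2 -0.01 0 0" --pt "24 0.3 -0.01 0 0" --pt "24 0.4 -0.01 0 0" --pt "24 0.5 -0.01 0 0" --pt "24 0.6 -0.01 0 0" --pt "24 0.7 -0.01 0 0" --pt "24 0.8 -0.01 0 0" --pt "24 0.9 -0.01 0 0" --pt "24 1.0 -0.01 0 0" --pt "24 1.1 -0.01 0 0" --pt "24 1.2 -0.01 0 0" --pt "24 1.2 -0.01 0 0"

```text
time: 16.35
tcp_pos: [0.4838, -0.0756, 0.0517]
tool_rot: [2.351, 2.08, -0.001]
wrist_force: [5.0, -3.2, 1.2]
width: 0.281
gripper_force: 3.6
```

```bash
cat > red.py <<'E'
from h import *
def red(n,f):
    c=cap(n,f);h=cv2.cvtColor(c['img'],cv2.COLOR_BGR2HSV)
    m=((h[...,0]<6)|(h[...,0]>174))&(h[...,1]>190)&(h[...,2]>90)
    k,l,st,ce=cv2.connectedComponentsWithStats(m.astype(np.uint8))
    for i in range(1,k):
        if st[i,4]>15:
            p=at(c,*ce[i],.077);print(n,st[i].tolist(),ce[i].round(1),p.round(4),'u',(p@[.993,-.12,0]).round(4),'v',(p@[.12,.993,0]).round(4))
    return c
E
python3 - <<'E'
from red import *
conv([])
p=robot.read_state()['tcp_pos'];print('tcp u,v',p@[.993,-.12,0],p@[.12,.993,0])
red('top','t6.png');red('side','s6.png');red('wrist','w6.png')
E
```

```text
t 16.35 tcp [ 0.4838 -0.0756  0.0517] a 83.0 z [ 0.001 -0.002 -1.   ] F [ 5.  -3.2  1.2] w 0.281 g 3.6027656332589686 q [ 0.55  0.34 -0.54  1.94  0.22  0.91 -0.22]
tcp u,v 0.4894703037360866 -0.01701161803462112
side [305, 236, 9, 4, 33] [308.9 237.5] [ 0.4843 -0.055   0.077 ] u 0.4875 v 0.0035
wrist [290, 275, 108, 43, 4460] [343.3 296.1] [ 0.4924 -0.0518  0.077 ] u 0.4952 v 0.0076
```

send_rows --pt "24 0.06 0 0 0" --pt "24 0.12 0 0 0" --pt "24 0.18 0 0 0" --pt "24 0.22 0 0 0" --pt "24 0.22 0 0 0"

```text
time: 17.0
tcp_pos: [0.4851, -0.0653, 0.0517]
tool_rot: [2.352, 2.079, -0.001]
wrist_force: [4.0, -6.1, 1.2]
width: 0.278
gripper_force: 3.8
```

send_rows --pt "24 0.04 0 0 0" --pt "24 0.08 0 0 0" --pt "24 0.08 0 0 0"

```text
time: 17.3
tcp_pos: [0.4855, -0.0615, 0.0517]
tool_rot: [2.352, 2.079, -0.002]
wrist_force: [4.9, -6.5, 1.5]
width: 0.28
gripper_force: 3.9
```

```bash
python3 - <<'E'
from red import *
conv([])
p=robot.read_state()['tcp_pos'];print('tcp u,v',p@[.993,-.12,0],p@[.12,.993,0])
red('wrist','w7.png');cap('side','s7.png')
E
```

```text
t 17.3 tcp [ 0.4855 -0.0615  0.0517] a 82.95 z [ 0.001 -0.003 -1.   ] F [ 4.9 -6.5  1.5] w 0.28 g 3.873201651731506 q [ 0.53  0.34 -0.54  1.94  0.22  0.91 -0.25]
tcp u,v 0.48952940028473063 -0.0028267024635474213
wrist [290, 275, 108, 43, 4407] [343.4 296.3] [ 0.4942 -0.0378  0.077 ] u 0.4953 v 0.0217
```

send_rows --pt "24 0.03 0 0 0" --pt "24 0.06 0 0 0" --pt "24 0.06 0 0 0"

```text
time: 17.7
tcp_pos: [0.4857, -0.0604, 0.0517]
tool_rot: [2.353, 2.076, -0.004]
wrist_force: [3.1, -10.9, 1.4]
width: 0.279
gripper_force: 7.6
```

send_rows --pt "24 0.03 0 0 0" --pt "24 0.06 0 0 0" --pt "24 0.06 0 0 0"

```text
time: 18.0
tcp_pos: [0.4857, -0.0601, 0.0517]
tool_rot: [2.354, 2.072, -0.008]
wrist_force: [2.3, -19.4, 3.4]
width: 0.279
gripper_force: 12.2
```

send_rows --pt "24 -0.05 0 0 0" --pt "24 -0.08 0 0 0" --pt "24 -0.08 0 0 0" --pt "24 -0.08 0 0 0"

```text
time: 18.4
tcp_pos: [0.4857, -0.0604, 0.0517]
tool_rot: [2.353, 2.077, -0.002]
wrist_force: [3.4, -8.5, 0.9]
width: 0.283
gripper_force: 7.4
```

```bash
python3 - <<'E'
from red import *
conv([])
p=robot.read_state()['tcp_pos'];print('tcp u,v',p@[.993,-.12,0],p@[.12,.993,0])
red('wrist','w8.png');s=cap('side','s8.png')
o=np.zeros((480,800,3),np.uint8)
o[:,:400]=cv2.resize(s['img'][240:300,285:335],None,fx=8,fy=8,interpolation=cv2.INTER_CUBIC)
o[:,400:]=cv2.resize(s['img'][220:310,285:400],(400,313),interpolation=cv2.INTER_CUBIC)[np.r_[0:313,[0]*167]]
cv2.imwrite('pics/c8.png',o)
E
```

```text
t 18.4 tcp [ 0.4857 -0.0604  0.0517] a 82.89 z [ 0.001 -0.003 -1.   ] F [ 3.4 -8.5  0.9] w 0.283 g 7.369863116182387 q [ 0.53  0.34 -0.54  1.94  0.23  0.91 -0.25]
tcp u,v 0.4895365010638455 -0.0017406390896699425
wrist [290, 276, 108, 43, 4423] [343.6 296.6] [ 0.4944 -0.0368  0.077 ] u 0.4954 v 0.0228
```

View pics/c8.png

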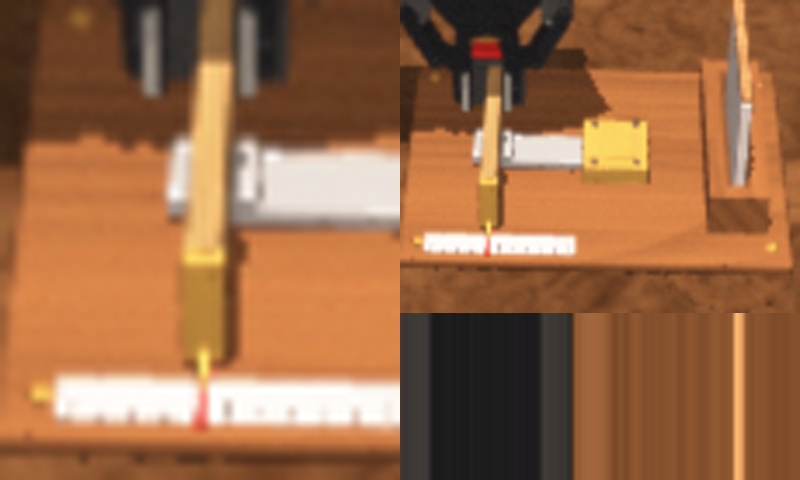

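The pointer (204,388) sits on the red mark, the cam is against its stop, the plate is home, and the finger still bears on the bar.

```bash
python3 -c "
from cell import robot
print(robot.job_done())"
```

```text
the job is handed in; nothing more can be done
None
```

I handed the job in at 18.4 s with the plate home and upright in the slot, the leg held at the red mark, the cam pushed to its closed stop, and nothing else on the desk touched; no verdict came back.

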